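Demould a cast cover and swing it round to the measuring head

ROBOT

A 7-joint arm with a two-finger parallel gripper is mounted at the origin on a cart in front of the work surface, level with it; the furniture and walls round the work are solid. World frame = base frame: x ahead of the robot, y to its left, z up, the work surface at z = 0. Lengths are in m, angles in rad, forces in N, time in s.
With the tool pointing down it reaches from about 0.375 to 0.925 m from the base axis. Payload 3.1 kg.
Tool frame: the origin (TCP) lies between the finger pads; the fingertips stand 19 mm ahead of it and the grasp point (between the pads) is the TCP; z points along the fingers, y is the direction in which the jaws open and shut (so a half turn about z gives the same grasp; the last joint's range is limited). The gripper opens to 85 mm and grips with 20 to 120 N. Pads are 22 mm wide; open, the fingers measure 114 mm over their backs; the gripper's body (76 mm by 85 mm) begins 54 mm behind the grasp point. The pads swing forward as they close: fully open they stand 13 mm farther back than shut.
Start: joints at [1.021, 0.383, 0.044, 1.598, -0.018, 1.161, -0.05], TCP at [0.284, -0.585, 0.25] pointing down, gripper open.
Joint ranges: [-2.61, 2.61], [-0.41, 2.15], [-1.48, 1.57], [0, 2.5], [-1.57, 4.71], [0.05, 1.97], [-2.85, 2.85]. Speed limits (rad/s): [2.79, 2.79, 3.14, 3.14, 3.14, 3.14, 3.14].

INTERFACE

Orientations are given as a unit quaternion [x, y, z, w].
In Python, from bench import move_ptp, movel, move_j, move_gripper, pause, inverse_kinematics, read_camera, camera_params, MotionError, sign_off, look_for, tip_of, read_time_s, read_qpos, read_joint_vel, read_effort, read_eef_pos, read_tcp_rot, read_ft_force, read_ft_torque, read_finger_gap gives the robot as it stands. Calls block until the motion is done:
- move_ptp(position, orientation): joint-space move of the TCP to a pose.
- movel(position, orientation=None, speed=0.15): straight line of the TCP; orientation=None keeps the orientation; speed is the mean speed in m/s.
- move_j(angles): joint-space move.
- move_gripper(opening, effort=None): finger opening in m; effort is the grip in N (None keeps the last); returns when the fingers have stopped.
- pause(seconds).
- inverse_kinematics(position, orientation): joint angles nearest the present ones, or None.
- read_camera(name): name is "scene" or "top" or "wrist"; returns the picture (384x512x3 uint8, red, green, blue); there is no depth.
- camera_params(name): a dict with "K" (3x3 intrinsics, pixels), "camera_from_world" (4x4, takes a point from world to camera coordinates). Camera axes: x right, y down, z forward; pixel columns grow to the right and rows downward; lengths in m; the calibration is good to about 2 mm. The wrist camera is an equidistant fisheye: a pixel r from the principal point sees the ray r / f radians off the axis. A picture is of the moment at which its call begins: read the wrist's pose just before it. camera_params takes no time and is no camera call; for the wrist camera it gives the pose at the moment of the call.
A pose or a line that the arm cannot do raises MotionError and nothing moves.
- sign_off(): hands the job in, once; it reports no verdict.
Trained networks look in the newest picture that a camera, given by its name, has taken for a name from the list of things; names that differ only in an ending like _2 or _b are one class to them, and where a whole thing is asked for, a point or a joint stands for the part that bears it (a point fixed in the world has none). Each returns a list of dicts, best first, with "confidence" (0 to 1); they miss things now and then, are a little off and sometimes report something else, mostly with a low value. They report only what shows in the picture. A call takes as long as a camera call.
- look_for(camera, name): "at" ([column, row] in pixels, amid what is visible of it).
- tip_of(camera, name): "at" ([column, row] in pixels: a listed point, or the origin of a listed thing).
Readings, each from a call of its own:
- read_time_s(): time.
- read_qpos(): joint angles.
- read_joint_vel(): joint speeds.
- read_effort(): joint torques, N m.
- read_eef_pos(): TCP position.
- read_tcp_rot(): TCP orientation.
- read_ft_force(): force on the tool from outside, world axes, zero at the start.
- read_ft_torque(): the same for the moment, N m.
- read_finger_gap(): finger opening in m.
Only numpy, scipy, OpenCV 4.12 (cv2) and the standard library are available. Lean on these libraries where they do the work, as an engineer would, in place of code of your own. Each camera call takes 0.05 s, during which the arm holds its last target.

TASK

Swing the blue hood of the casting fixture over backwards past vertical so that it stays open, lift the white cast cover out by its fin and lay it flat, fin up, inside the grey swivel tray. Once it lies there released, push the loaded tray near one of its outer corners so that it pivots on its pin until it points straight at the measuring head on the yellow arm. Leave the hood open, and do not disturb the timer, tape roll and white bottle that stand near the front of the worktop.

Things in the scene. Friction and masses are not known exactly. Their poses are not given: they have to be found in the camera images.
- fixture: Casting fixture, fixed to the worktop: aluminium block 104 (x) x 150 (y) x 26 mm with a pocket 64 x 98 mm, 8 mm deep, in its top, which holds the cover; blue hinged hood on top. Origin: centre of its underside, on the worktop. x points from the bar side to the hinge side, y along the hinge, z up.
- hood (a joint): Angle of the blue hood (a sheet shell 108 x 150 x 42 mm, open below, 0.3 kg) about its hinge: 0 shut, 1.57 bar side straight up, 2.0 fully over at its stop. No spring: it falls shut if let go well before vertical, and falls on to the stop and stays open beyond vertical.
- hood_hinge (a point): Middle of the hood's hinge line, which runs along the fixture's y axis at the rear (+x) edge, 28 mm above the worktop.
- hood_bar (a point): Middle of the hood's black round bar handle, 10 mm thick, 104 mm long, parallel to the hinge, on two posts 45 mm either side of the middle; 40 mm clear between bar and hood's front wall. Shut, it is 50 mm above the worktop and 157 mm in front of the hinge line (fixture -x); it moves on a circle about the hinge as the hood opens.
- cover: White rigid cast cover half, loose, 0.12 kg: plate 90 (x) x 56 (y) x 12 mm with an upright fin in the middle, 52 mm long (x), 12 mm thick (y), top 39 mm above the underside; pinch the fin across its thickness. Origin: centre of underside; z up to the fin. Starts under the hood in the fixture's pocket, underside 18 mm above the worktop, x along the fixture's y, 4 mm of play all round.
- station: Fixed pivot of the swivel tray: round foot 68 mm across with a vertical steel pin 16 mm thick and 36 mm high. Origin: foot of the pin, on the worktop; z is the pivot axis.
- tray: Grey open tray with 6 mm walls on a tongue that turns level about the pin: steady friction 0.2 N m (1.5 N at an outer corner), stays where left, no stop at the wanted heading. Origin on the pin axis at the worktop, x from the pin along the tray's middle (red marks on end walls), z up. Spans x 25 to 165, y -50 to 50 mm; underside 7, inner floor 13, rim 29 mm above the worktop.
- tray_floor (a point): Middle of the tray's inner floor (128 x 88 mm inside), 95 mm from the pin axis; axes as the tray's.
- tray_corner_right (a point): Outer corner of the tray farthest from the pin, on its -y side (165, -50 mm), 18 mm above the worktop.
- tray_corner_left (a point): Outer corner of the tray farthest from the pin, on its +y side (165, 50 mm), 18 mm above the worktop.
- reader: Grey measuring head with a dark window, 44 mm wide, 56 mm high, at the end of a flat yellow arm (16 mm wide, 3 mm thick) on the worktop; fixed. Origin on the pin's axis at the worktop; x points from the pin along the arm to the head (near face at 204 mm, foot from 194 mm). The tray's x is wanted along this x. It lies counter-clockwise (left) of the tray's starting heading.
- timer: Bystander: white timer 66 x 66 x 20 mm; origin centre of underside.
- tape_roll: Bystander: yellowish roll of tape 70 x 73 x 20 mm, lying flat; origin centre of underside.
- white_bottle: Bystander: white plastic bottle 60 mm across, 108 mm high; origin centre of underside.

How it is judged:
By the outcome, as a careful person would: the job done as asked, in the order asked, and still so for the second after the job is handed in, with the robot touching nothing.
It also fails if it takes over 64 s, if anything falls off the work surface, if the arm or the gripper's body presses on something with over 40 N, if the wrist force passes 120 N, or if a joint passes its speed limit or range.

## Working session

There is one attempt and no reset: what is moved stays moved. The work goes in short steps, each a Python script; the robot and the scene stay as the last script left them, time stands still between calls to the robot, and variables do not carry over. Pictures are saved under pics/ and viewed, and the job is handed in when it is done.

```bash
ls; mkdir -p pics
cat > h.py <<'E'
import numpy as np, cv2
from bench import *
def save(cam,name):
    im=read_camera(cam); cv2.imwrite(f'pics/{name}.png',cv2.cvtColor(im,cv2.COLOR_RGB2BGR)); return im
def ray(cam,px,P=None):
    P=P or camera_params(cam); K=np.array(P['K']); T=np.array(P['camera_from_world'])
    a=(px[0]-K[0,2])/K[0,0]; b=(px[1]-K[1,2])/K[1,1]
    if cam=='wrist':
        r=np.hypot(a,b); s=np.sin(r)/r if r>1e-9 else 1; d=np.array([a*s,b*s,np.cos(r)])
    else: d=np.array([a,b,1.])
    d/=np.linalg.norm(d); R=T[:3,:3]
    return -R.T@T[:3,3], R.T@d
def atz(cam,px,z,P=None):
    o,d=ray(cam,px,P); return o+d*(z-o[2])/d[2]
def tri(rays):
    A=np.zeros((3,3));b=np.zeros(3)
    for o,d in rays:
        M=np.eye(3)-np.outer(d,d);A+=M;b+=M@o
    x=np.linalg.solve(A,b); return x,[np.linalg.norm(np.cross(x-o,d)) for o,d in rays]
def proj(cam,p,P=None):
    P=P or camera_params(cam); K=np.array(P['K']); T=np.array(P['camera_from_world'])
    c=T[:3,:3]@np.array(p)+T[:3,3]
    if cam=='wrist':
        r=np.arctan2(np.hypot(c[0],c[1]),c[2]); n=np.hypot(c[0],c[1]); u=c[:2]/n*r
    else: u=c[:2]/c[2]
    return np.array([K[0,0]*u[0]+K[0,2],K[1,1]*u[1]+K[1,2]])
E
python3 - <<'E'
from h import *
np.set_printoptions(precision=4,suppress=True)
for c in ['scene','top','wrist']:
    save(c,c+'0')
    P=camera_params(c); print(c,np.array(P['K']).tolist()); print(ray(c,(256,192)))
print(read_time_s())
things='fixture hood_hinge hood_bar cover station tray tray_floor tray_corner_right tray_corner_left reader timer tape_roll white_bottle'.split()
for c in ['scene','top']:
    for t in things:
        r=tip_of(c,t)
        print(c,t,[(np.round(q['at'],1).tolist(),round(q['confidence'],2)) for q in r[:2]])
print(read_time_s(), read_eef_pos(), read_tcp_rot())
E
```

```text
pics
scene [[466.20922770677527, 0.0, 245.04222916182093], [0.0, 466.20922770677527, 197.37850166604014], [0.0, 0.0, 1.0]]
(array([-0.3645,  0.6135,  0.8535]), array([ 0.6466, -0.5104, -0.5669]))
top [[496.30576644839294, 0.0, 248.91151736320643], [0.0, 496.30576644839294, 202.4734765634676], [0.0, 0.0, 1.0]]
(array([ 0.34  , -0.024 ,  1.5914]), array([ 0.1229, -0.0013, -0.9924]))
wrist [[297.3186396354542, 0.0, 255.90370569702915], [0.0, 297.3186396354542, 192.04586758644825], [0.0, 0.0, 1.0]]
(array([ 0.3596, -0.5485,  0.3731]), array([-0.29  , -0.1396, -0.9468]))
0.15
scene fixture [([238.7, 215.2], 0.86)]
scene hood_hinge [([222.8, 196.8], 0.77)]
scene hood_bar [([263.4, 216.3], 0.63)]
scene cover []
scene station [([103.6, 253.7], 0.67), ([329.9, 200.3], 0.35)]
scene tray [([162.2, 271.2], 0.61), ([130.8, 232.7], 0.59)]
scene tray_floor [([138.4, 253.0], 0.91), ([224.3, 199.1], 0.37)]
scene tray_corner_right [([238.0, 216.2], 0.58), ([240.3, 261.5], 0.51)]
scene tray_corner_left [([102.6, 254.1], 0.94)]
scene reader [([223.0, 195.7], 0.23)]
scene timer [([327.6, 199.8], 0.67), ([161.5, 269.6], 0.19)]
scene tape_roll [([239.0, 260.3], 0.92)]
scene white_bottle [([320.5, 187.5], 0.7)]
top fixture [([261.0, 190.0], 0.85), ([165.9, 160.9], 0.48)]
top hood_hinge [([254.8, 170.1], 0.62)]
top hood_bar [([263.6, 217.1], 0.86)]
top cover []
top station [([164.7, 209.6], 0.64)]
top tray [([167.1, 211.7], 0.75)]
top tray_floor [([154.8, 183.2], 0.62)]
top tray_corner_right [([163.6, 157.3], 0.8)]
top tray_corner_left [([138.9, 168.4], 0.63)]
top reader []
top timer [([341.0, 229.3], 0.84)]
top tape_roll [([221.4, 239.1], 0.65)]
top white_bottle [([347.0, 207.0], 0.94)]
1.45 [ 0.2838 -0.5848  0.2503] [ 0.9746  0.224  -0.      0.    ]
```

Run:
```python
import cv2
for c,(x0,y0,x1,y1) in {'scene':(40,120,400,330),'top':(80,80,400,280)}.items():
    i=cv2.imread(f'pics/{c}0.png')
    s=800/(x1-x0); i=cv2.resize(i[y0:y1,x0:x1],None,fx=s,fy=s,interpolation=cv2.INTER_CUBIC)
    for k in range(x0,x1,40): cv2.putText(i,str(k),(int((k-x0)*s),10),0,.4,(0,0,255),1); 
    for k in range(y0,y1,40): cv2.putText(i,str(k),(0,int((k-y0)*s)+4),0,.4,(0,0,255),1)
    cv2.imwrite(f'pics/{c}0c.png',i)
```

```text
(no output)
```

View pics/scene0.png

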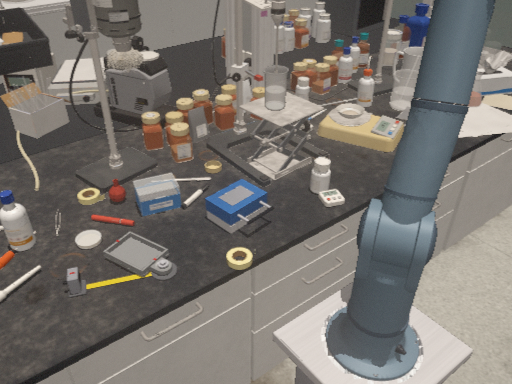

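View pics/scene0c.png

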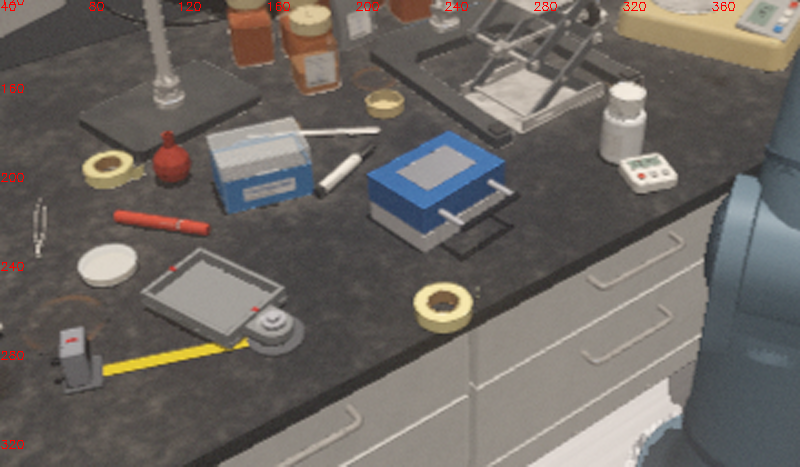

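View pics/top0c.png

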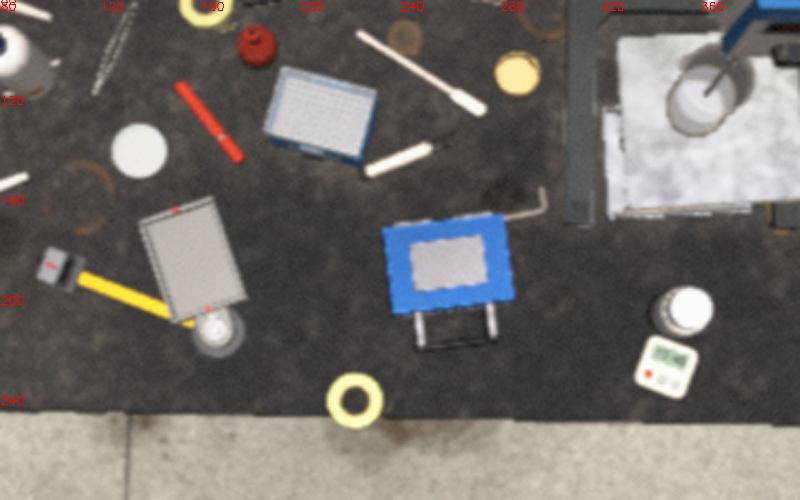

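View pics/wrist0.png

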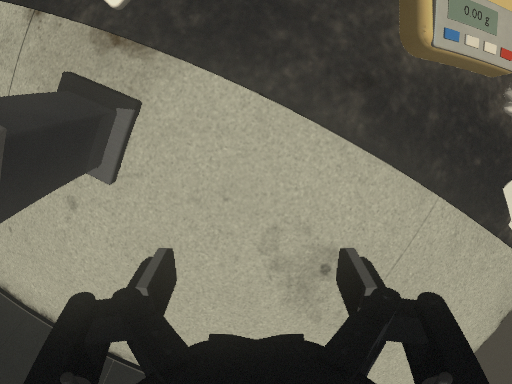

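The scene view shows the fixture with its blue hood at (238,205) and the bar at (263,217). The tray is at (138,253), the pin at (164,268), and the yellow arm runs to the reader at (75,282). The top view agrees: hood (260,185), bar (263,218), pin (167,211), reader (103,188). Several of the scene-view network labels for the tray and reader are wrong, so I'll triangulate only the consistent points.

Run:
```python
from h import *
np.set_printoptions(precision=4,suppress=True)
t0=read_time_s()
def T(n,s,t): print(n,*tri([ray('scene',s),ray('top',t)]))
T('bar',(263.4,216.3),(263.6,217.1)); T('hinge',(222.8,196.8),(254.8,170.1)); T('fixture',(238.7,215.2),(261,190))
T('trayfloor',(138.4,253),(154.8,183.2)); T('pin',(162.2,271.2),(167.1,211.7)); T('tray far l',(102.6,254.1),(138.9,168.4))
T('tape',(239,260.3),(221.4,239.1));T('timer',(327.6,199.8),(341,229.3));T('bottle',(320.5,187.5),(347,207))
c=lambda x,y:(80+x/2.5,80+y/2.5)
print('hood corners top z.07',[atz('top',c(*p),.07)[:2] for p in [(383,229),(500,214),(513,300),(392,313)]])
print('bar ends z.05',[atz('top',c(*p),.05)[:2] for p in [(415,348),(497,340)]])
print('pin top z.036',atz('top',c(217,328),.036),'reader head top .056',atz('top',c(60,267),.056))
print('yellow line',atz('top',c(82,278),.003),atz('top',c(170,311),.003))
print('tray rim corners',[atz('top',c(*p),.029)[:2] for p in [(139,222),(212,197),(246,298),(174,322)]])
```

```text
bar [ 0.4508 -0.0537  0.0451] [np.float64(0.003251594649527341), np.float64(0.003251594649527331)]
hinge [ 0.6014 -0.0211  0.0423] [np.float64(8.419833850744505e-05), np.float64(8.419833850732182e-05)]
fixture [ 0.5452 -0.041  -0.0029] [np.float64(0.0016031385158554814), np.float64(0.0016031385158554118)]
trayfloor [0.5535 0.2926 0.0213] [np.float64(0.006267770427554425), np.float64(0.006267770427554393)]
pin [0.469  0.2607 0.0002] [np.float64(0.001865934607958842), np.float64(0.0018659346079589424)]
tray far l [0.6084 0.3585 0.0121] [np.float64(0.005719830631650427), np.float64(0.005719830631650281)]
tape [0.3824 0.0808 0.0019] [np.float64(0.0012257049678374991), np.float64(0.0012257049678373764)]
timer [ 0.4234 -0.2955  0.0135] [np.float64(0.003294938692729725), np.float64(0.0032949386927298733)]
bottle [ 0.4896 -0.3195  0.0143] [np.float64(0.003948669592517217), np.float64(0.003948669592517222)]
hood corners top z.07 [array([0.5909, 0.0458]), array([ 0.6122, -0.099 ]), array([ 0.5052, -0.1164]), array([0.4864, 0.0324])]
bar ends z.05 [array([0.4451, 0.0035]), array([ 0.4569, -0.0983])]
pin top z.036 [0.4666 0.2538 0.036 ] reader head top .056 [0.538  0.4499 0.056 ]
yellow line [0.531 0.437 0.003] [0.4902 0.3212 0.003 ]
tray rim corners [array([0.6012, 0.3598]), array([0.6352, 0.2675]), array([0.506 , 0.2196]), array([0.4738, 0.3099])]
```

```bash
cat >> h.py <<'E'
def q(phi): return [float(np.cos(phi/2)),float(np.sin(phi/2)),0.,0.]
E
python3 - <<'E'
from h import *
np.set_printoptions(precision=3,suppress=True)
for d in [97.5,-82.5]:
    for p in [(.45,-.05,.25),(.45,-.0535,.05),(.68,-.02,.166),(.545,-.04,.05)]: print(d,p,inverse_kinematics(list(p),q(np.radians(d))))
E
```

```text
97.5 (0.45, -0.05, 0.25) [ 0.532  0.031 -0.515  2.03   0.017  1.085  0.14 ]
97.5 (0.45, -0.0535, 0.05) [ 0.453  0.364 -0.468  2.177  0.267  0.654 -0.071]
97.5 (0.68, -0.02, 0.166) [ 0.386  0.588 -0.576  1.563  0.347  1.094 -0.142]
97.5 (0.545, -0.04, 0.05) [ 0.414  0.512 -0.492  1.96   0.345  0.752 -0.149]
-82.5 (0.45, -0.05, 0.25) None
-82.5 (0.45, -0.0535, 0.05) [-1.042  0.954  1.369  2.236 -1.153  1.064 -1.992]
-82.5 (0.68, -0.02, 0.166) [-0.841  1.021  1.365  1.627 -1.021  1.366 -2.341]
-82.5 (0.545, -0.04, 0.05) [-0.968  1.108  1.363  2.02  -1.218  1.202 -2.074]
```

Run:
```python
from h import *
np.set_printoptions(precision=3,suppress=True)
Q=q(np.radians(97.5))
movel([.43,-.10,.28],Q,speed=.45)
print(read_time_s(), read_eef_pos())
import json
P=camera_params('wrist'); save('wrist','w1'); json.dump({k:np.array(v).tolist() for k,v in P.items()if k in('K','camera_from_world')},open('w1.json','w'))
for t in ['fixture','hood_hinge','hood_bar','timer','tape_roll','reader','station']:
    print(t,[(np.round(r['at'],1),round(r['confidence'],2)) for r in tip_of('wrist',t)[:2]])
print(read_time_s(),read_qpos())
```

```text
2.85 [ 0.429 -0.103  0.28 ]
fixture [(array([351.3, 118.9]), 0.88)]
hood_hinge []
hood_bar [(array([278.6, 120.8]), 0.83)]
timer [(array([240.9, 284.4]), 0.98)]
tape_roll [(array([239.4,  19.1]), 0.86)]
reader []
station []
3.25 [ 0.589 -0.029 -0.44   2.019 -0.014  1.149  0.284]
```

View pics/w1.png

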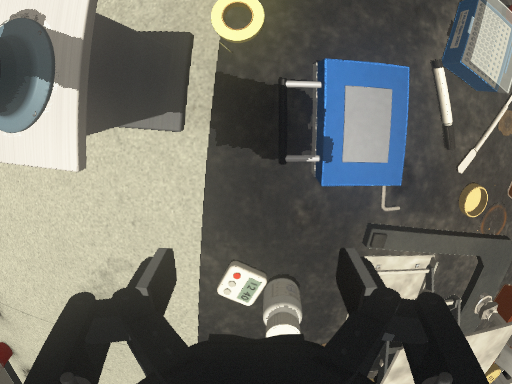

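Run:
```python
from h import *
import json
np.set_printoptions(precision=4,suppress=True)
P=json.load(open('w1.json'))
i=cv2.imread('pics/w1.png')[40:210,250:430]; cv2.imwrite('pics/w1c.png',cv2.resize(i,None,fx=4,fy=3.5,interpolation=cv2.INTER_CUBIC))
print('bar',tri([ray('wrist',(283.5,121),P),ray('top',(263,217.5))]))
print('ends',atz('wrist',(283.5,79),.05,P),atz('wrist',(281.5,162),.05,P))
print('hood top corners',[atz('wrist',p,.07,P) for p in [(324,60),(410,66),(403,186),(323,185)]])
for p in [(324,60),(410,66),(403,186),(323,185)]: pass
c=lambda x,y:(80+x/2.5,80+y/2.5)
for a,b in zip([(410,66),(403,186),(323,185),(324,60)],[(383,229),(500,214),(513,300),(392,313)]): print(tri([ray('wrist',a,P),ray('top',c(*b))]))
print(read_eef_pos())
```

```text
bar (array([ 0.4527, -0.0479,  0.0635]), [np.float64(0.002644455373521264), np.float64(0.0026444553735212283)])
ends [0.4496 0.002  0.05  ] [ 0.4614 -0.0978  0.05  ]
hood top corners [array([0.4899, 0.0299, 0.07  ]), array([0.5972, 0.0479, 0.07  ]), array([ 0.6205, -0.1014,  0.07  ]), array([ 0.5129, -0.1144,  0.07  ])]
(array([0.5883, 0.0448, 0.0866]), [np.float64(0.0002859966112260509), np.float64(0.0002859966112260385)])
(array([ 0.6092, -0.0976,  0.0884]), [np.float64(0.0006333961396527518), np.float64(0.0006333961396527638)])
(array([ 0.5069, -0.1136,  0.0808]), [np.float64(0.003664868281149033), np.float64(0.0036648682811490385)])
(array([0.4875, 0.0307, 0.0744]), [np.float64(0.00211811400056024), np.float64(0.002118114000560312)])
[ 0.4299 -0.1005  0.2799]
```

View pics/w1c.png

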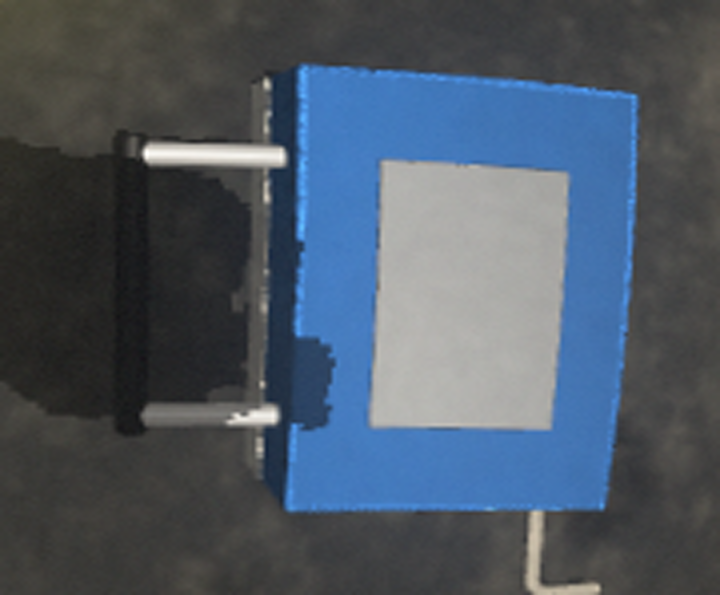

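Run:
```python
from h import *
import json
np.set_printoptions(precision=4,suppress=True)
Q=q(np.radians(97.5))
movel([.46,-.15,.20],Q,speed=.3); pause(.25)
P=camera_params('wrist'); save('wrist','w2'); json.dump({k:np.array(v).tolist() for k,v in P.items()if k in('K','camera_from_world')},open('w2.json','w'))
for t in ['fixture','hood_hinge','hood_bar']:
    print(t,[(np.round(r['at'],1),round(r['confidence'],2)) for r in tip_of('wrist',t)[:2]])
print(read_time_s(),read_eef_pos(),read_joint_vel())
i=cv2.imread('pics/w2.png')[0:230,220:500]; cv2.imwrite('pics/w2c.png',cv2.resize(i,None,fx=2.5,fy=2.5,interpolation=cv2.INTER_CUBIC))
```

```text
fixture [(array([350.,  80.]), 0.96)]
hood_hinge []
hood_bar [(array([265.2,  73.8]), 0.79)]
4.1833 [ 0.4603 -0.1498  0.2008] [0.0028 0.0079 0.0029 0.0023 0.0006 0.0014 0.002 ]
```

View pics/w2c.png

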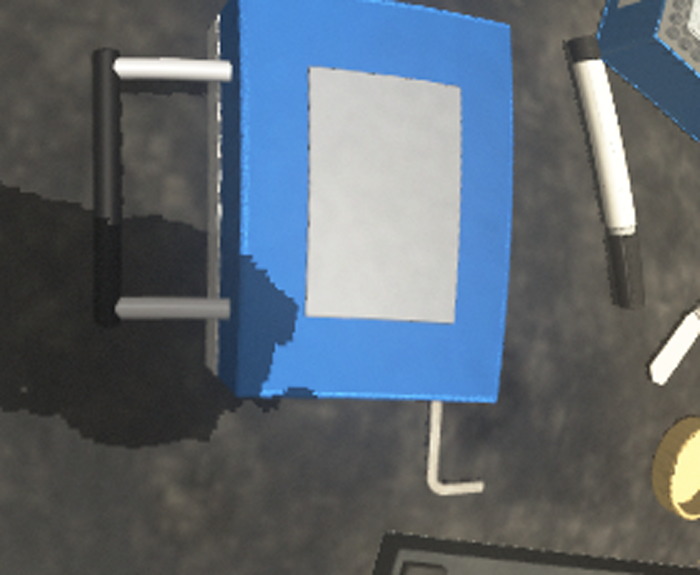

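```bash
cat > fit1.py <<'E'
from h import *
import json
from scipy.optimize import least_squares
np.set_printoptions(precision=4,suppress=True)
P1=json.load(open('w1.json'));P2=json.load(open('w2.json'));PT=camera_params('top')
c=lambda x,y:(80+x/2.5,80+y/2.5); c1=lambda x,y:(250+x/4,40+y/3.5); c2=lambda x,y:(220+x/2.5,y/2.5)
# names: BL,BR bar ends (+y,-y); FL FR RL RR hood top corners
obs=[('wrist',P1,dict(BL=c1(131,132),BR=c1(131,432),FL=c1(301,66),RL=c1(637,95),RR=c1(605,509),FR=c1(289,509)),1.),
('wrist',P2,dict(BL=c2(105,50),BR=c2(107,323),RL=c2(511,25),RR=c2(497,402),FR=c2(241,397)),1.),
('top',PT,dict(BL=c(415,348),BR=c(497,341),RL=c(383,229),RR=c(501,213),FR=c(513,300),FL=c(392,313)),1.)]
def pts(v):
    x,y,a,zb,zt=v; R=np.array([[np.cos(a),-np.sin(a)],[np.sin(a),np.cos(a)]])
    L=dict(BL=(0,.052,zb),BR=(0,-.052,zb),FL=(.045,.075,zt),FR=(.045,-.075,zt),RL=(.153,.075,zt),RR=(.153,-.075,zt))
    return {k:np.r_[R@np.array(p[:2])+[x,y],p[2]] for k,p in L.items()}
def res(v,use):
    p=pts(v); r=[]
    for i in use:
        cam,P,o,w=obs[i]
        for k,u in o.items(): r+=list((proj(cam,p[k],P)-u)*w)
    return np.array(r)
for use in [(0,),(1,),(2,),(0,1),(0,1,2)]:
    s=least_squares(res,[.45,-.05,.13,.05,.07],args=(use,)); 
    print(use,s.x,np.degrees(s.x[2]),'rms',np.sqrt(np.mean(s.fun**2)))
E
python3 fit1.py
```

```text
(0,) [ 0.4569 -0.0484  0.1395  0.0456  0.0677] 7.9936898460882455 rms 0.42953399672574805
(1,) [ 0.4561 -0.0479  0.1406  0.0469  0.0696] 8.057848271230966 rms 0.7364888839214541
(2,) [ 0.4522 -0.0479  0.1341  0.0241  0.0601] 7.681125735001057 rms 0.31125408578486063
(0, 1) [ 0.4564 -0.0481  0.1402  0.0473  0.069 ] 8.032520773277449 rms 0.6435410431123478
(0, 1, 2) [ 0.4559 -0.0481  0.1399  0.0473  0.0695] 8.017023098715097 rms 0.9024801942085845
```

Run:
```python
from h import *
np.set_printoptions(precision=3,suppress=True)
a=np.radians(8.0); Q=q(np.pi/2+a); u=np.array([np.cos(a),np.sin(a)])
bar=np.array([.456,-.048]); hinge=bar+.157*u
move_gripper(.036,40)
movel([*bar,.12],Q,speed=.3)
movel([*bar,.051],Q,speed=.15); print(read_ft_force())
move_gripper(0.0,40); pause(.1)
print('gap',read_finger_gap(),read_ft_force(),read_eef_pos(),read_time_s())
```

```text
[-0.73  -0.052  0.343]
gap 0.00853277681327923 [-4.512 -0.186  7.48 ] [ 0.454 -0.049  0.052] 6.3667
```

Run:
```python
from h import *
np.set_printoptions(precision=3,suppress=True)
a=np.radians(8.0); Q=q(np.pi/2+a); u=np.array([np.cos(a),np.sin(a)])
bar=np.array([.455,-.0485]); hinge=bar+.157*u; r=np.hypot(.157,.022); t0=np.arctan2(.022,.157)
def pose(th): return [*(hinge-u*r*np.cos(t0+th)), .0285+r*np.sin(t0+th)]
for i,th in enumerate(np.linspace(0,1.93,13)[1:]):
    movel(pose(th),Q,speed=.2)
    f=read_ft_force(); print(round(th,2),f,round(read_finger_gap(),4))
    if np.linalg.norm(f)>60: print('STOP');break
print(read_time_s(),read_eef_pos())
save('scene','s2')
```

```text
0.16 [-2.938 -0.116 -1.144] 0.0082
0.32 [-4.843 -1.007  0.698] 0.0085
0.48 [-5.347 -1.102  2.768] 0.0089
0.64 [-10.614  -1.961   6.751] 0.0084
0.8 [-13.142  -1.199  16.699] 0.0087
0.96 [-7.316 -1.712 13.825] 0.0081
1.13 [-3.129 -1.622  9.06 ] 0.0082
1.29 [-2.527 -1.134  8.001] 0.0081
1.45 [-1.08  -0.746  7.335] 0.0084
1.61 [ 2.001 -1.033  6.265] 0.0081
1.77 [ 2.195 -0.166  5.971] 0.0083
1.93 [ 2.639 -0.632  3.035] 0.0087
9.6667 [ 0.687 -0.016  0.168]
```

View pics/s2.png

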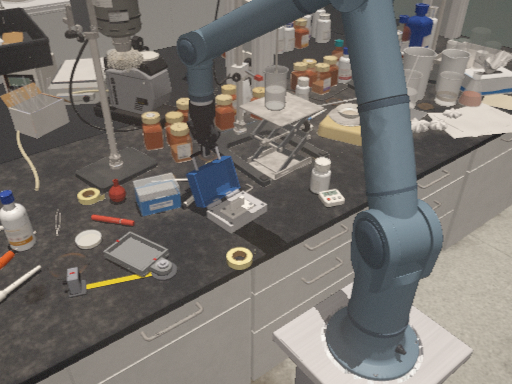

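The hood is past vertical, at about 1.93 rad, and still in the grip. Next I release it and look into the pocket.

Run:
```python
from h import *
import json
np.set_printoptions(precision=4,suppress=True)
a=np.radians(8.0); Q=q(np.pi/2+a)
move_gripper(.06,40)
p=read_eef_pos()
movel([p[0],p[1],.25],Q,speed=.25)
movel([.52,-.14,.22],Q,speed=.35); pause(.25)
P=camera_params('wrist'); save('wrist','w3'); json.dump({k:np.array(v).tolist() for k,v in P.items()if k in('K','camera_from_world')},open('w3.json','w'))
for t in ['fixture','hood_bar','cover']:
    print(t,[(np.round(r['at'],1),round(r['confidence'],2)) for r in tip_of('wrist',t)[:2]])
save('top','t3')
print(read_time_s(),read_eef_pos(),read_ft_force())
i=cv2.imread('pics/w3.png')[0:230,200:480]; cv2.imwrite('pics/w3c.png',cv2.resize(i,None,fx=2.5,fy=2.5,interpolation=cv2.INTER_CUBIC))
```

```text
fixture []
hood_bar []
cover [(array([297. ,  79.6]), 0.81)]
11.9833 [ 0.5203 -0.1396  0.22  ] [0.4876 0.2836 0.5427]
```

View pics/w3c.png

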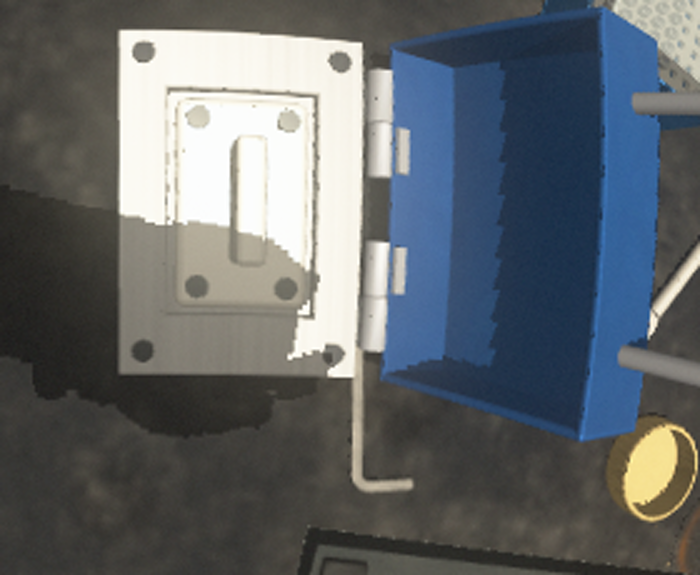

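Run:
```python
from h import *
import json
np.set_printoptions(precision=4,suppress=True)
P=json.load(open('w3.json')); c=lambda x,y:(200+x/2.5,y/2.5)
print('cam',ray('wrist',(256,192),P)[0])
print('plate c z.03',atz('wrist',c(243,202),.03,P),'net z.018',atz('wrist',(297,79.6),.018,P))
print('plate corners',[atz('wrist',c(*p),.03,P)[:2] for p in [(178,97),(313,97),(306,306),(177,305)]])
B=[atz('wrist',c(*p),.026,P)[:2] for p in [(118,30),(363,43),(355,378),(118,374)]]
print('block corners z.026',B,np.mean(B,0), [np.linalg.norm(B[i]-B[(i+1)%4]) for i in range(4)])
print('fin top z.057',[atz('wrist',c(*p),.057,P)[:2] for p in [(238,136),(268,137),(264,265),(233,263)]])
i=cv2.imread('pics/t3.png')[140:220,220:300]; cv2.imwrite('pics/t3c.png',cv2.resize(i,None,fx=7,fy=7,interpolation=cv2.INTER_CUBIC))
i=cv2.imread('pics/w3.png')[35:130,260:340]; cv2.imwrite('pics/w3d.png',cv2.resize(i,None,fx=6,fy=6,interpolation=cv2.INTER_CUBIC))
```

```text
cam [ 0.5106 -0.0566  0.344 ]
plate c z.03 [ 0.5514 -0.0353  0.03  ] net z.018 [ 0.5525 -0.0332  0.018 ]
plate corners [array([0.5182, 0.0048]), array([0.574 , 0.0157]), array([ 0.5854, -0.0744]), array([ 0.5307, -0.083 ])]
block corners z.026 [array([0.4892, 0.0319]), array([0.5933, 0.0467]), array([ 0.6148, -0.1023]), array([ 0.5102, -0.1168])] [ 0.5519 -0.0351] [np.float64(0.10521136980926014), np.float64(0.15059621185504782), np.float64(0.10559429834333593), np.float64(0.15025296882502595)]
fin top z.057 [array([ 0.5421, -0.0119]), array([ 0.5535, -0.0101]), array([ 0.5598, -0.0599]), array([ 0.5478, -0.0612])]
```

View pics/t3c.png

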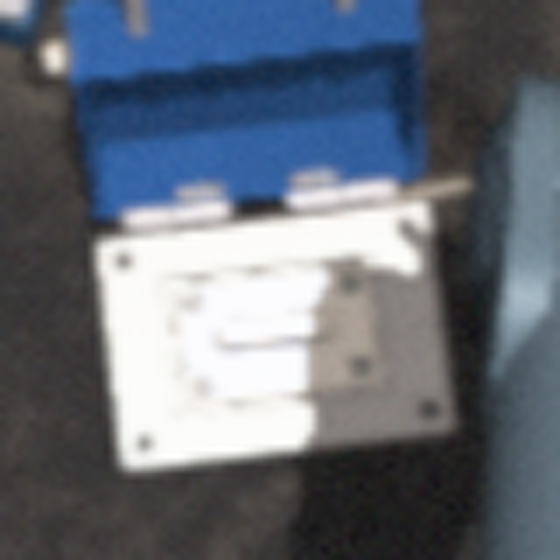

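View pics/w3d.png

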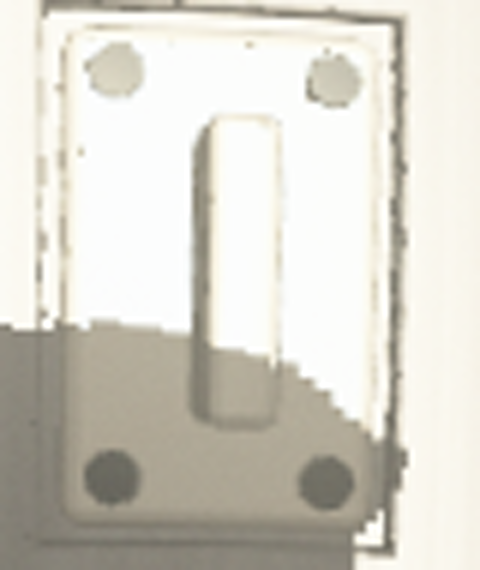

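Run:
```python
from h import *
import json
np.set_printoptions(precision=4,suppress=True)
P=json.load(open('w3.json'))
print('fin top tri',tri([ray('wrist',(300.5,80),P),ray('top',(258.6,187.1))]))
f=atz('wrist',(300.5,80),.057,P); print(f)
Q=q(np.pi/2+np.radians(8.1))
x,y=.5513,-.0355
move_gripper(.045,40)
movel([x,y,.13],Q,speed=.3)
movel([x,y,.053],Q,speed=.12); print(read_ft_force(),read_eef_pos())
move_gripper(0,50); print('gap',read_finger_gap(),read_eef_pos(),read_ft_force())
movel([x,y,.10],Q,speed=.1); print('gap',read_finger_gap(),read_ft_force())
movel([x,y,.20],Q,speed=.25); print('gap',read_finger_gap(),read_ft_force(),read_time_s())
save('scene','s4'); save('wrist','w4')
```

```text
fin top tri (array([ 0.5508, -0.0342,  0.0379]), [np.float64(0.002728589665431084), np.float64(0.002728589665431072)])
[ 0.5509 -0.0358  0.057 ]
[ 1.1155 -0.1744  0.0549] [ 0.5521 -0.0359  0.0537]
gap 0.010853882389352195 [ 0.5523 -0.0355  0.054 ] [-0.2775  0.0445  3.9035]
gap 0.010885690137770273 [-1.0475  0.4314 -0.9872]
gap 0.011135348911960607 [-1.2661  0.793  -1.5049] 15.2583
```

View pics/w4.png

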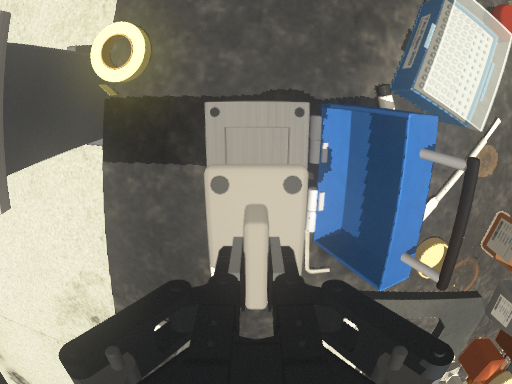

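Run:
```python
from h import *
import json
np.set_printoptions(precision=4,suppress=True)
movel([.49,.16,.24],q(np.radians(60)),speed=.3); pause(.25)
P=camera_params('wrist'); save('wrist','w5'); json.dump({k:np.array(v).tolist() for k,v in P.items()if k in('K','camera_from_world')},open('w5.json','w'))
for t in ['tray','tray_floor','tray_corner_left','tray_corner_right','station','reader']:
    print(t,[(np.round(r['at'],1),round(r['confidence'],2)) for r in tip_of('wrist',t)[:2]])
print(read_time_s(),read_eef_pos(),read_finger_gap())
i=cv2.imread('pics/w5.png'); cv2.imwrite('pics/w5b.png',cv2.resize(i[0:240],None,fx=1.56,fy=2,interpolation=cv2.INTER_CUBIC))
```

```text
tray [(array([196.1, 100.2]), 0.79)]
tray_floor [(array([199.5,  99.2]), 0.7), (array([245.8,  41.7]), 0.64)]
tray_corner_left [(array([397. , 235.6]), 0.66)]
tray_corner_right [(array([318.5,  22.9]), 0.79)]
station [(array([198.7, 101.1]), 0.69)]
reader []
16.9417 [0.4901 0.1599 0.24  ] 0.01088760268747054
```

View pics/w5.png

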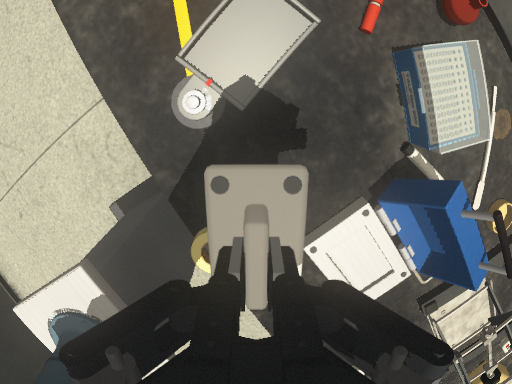

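Run:
```python
from h import *
import json
np.set_printoptions(precision=4,suppress=True)
movel([.47,.225,.30],q(np.radians(65)),speed=.3); pause(.25)
P=camera_params('wrist'); save('wrist','w6'); json.dump({k:np.array(v).tolist() for k,v in P.items()if k in('K','camera_from_world')},open('w6.json','w'))
print(read_time_s(),read_eef_pos(),read_finger_gap())
i=cv2.imread('pics/w6.png'); cv2.imwrite('pics/w6b.png',cv2.resize(i[0:220,120:400],None,fx=2.7,fy=2.7,interpolation=cv2.INTER_CUBIC))
```

```text
17.6917 [0.47   0.2234 0.2988] 0.01049697163781383
```

View pics/w6b.png

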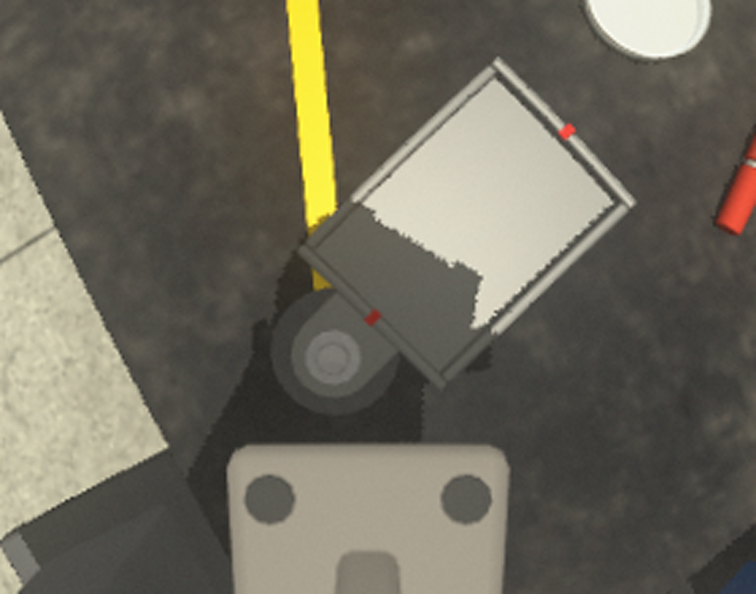

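```bash
cat > fit2.py <<'E'
from h import *
import json
from scipy.optimize import least_squares
np.set_printoptions(precision=4,suppress=True)
P5=json.load(open('w5.json'));P6=json.load(open('w6.json'));PT=camera_params('top')
c=lambda x,y:(80+x/2.5,80+y/2.5); c6=lambda x,y:(120+x/2.7,y/2.7)
obs=[('wrist',P6,dict(NL=c6(299,250),FL=c6(497,57),FR=c6(635,203),NR=c6(443,388),P=c6(333,357),MF=c6(567,131),MN=c6(374,317)),1.),
('wrist',P5,dict(NL=(177.5,58),FR=(320,20),NR=(243,107),P=(195.5,101)),1.),
('top',PT,dict(FL=c(139,222),FR=c(212,197),NR=c(246,298),NL=c(174,322),P=c(217,328)),1.)]
def pts(v):
    x,y,a,zr=v; R=np.array([[np.cos(a),-np.sin(a)],[np.sin(a),np.cos(a)]])
    L=dict(NL=(.025,.05,zr),NR=(.025,-.05,zr),FL=(.165,.05,zr),FR=(.165,-.05,zr),P=(0,0,zr+.007),MF=(.162,0,zr),MN=(.028,0,zr))
    return {k:np.r_[R@np.array(p[:2])+[x,y],p[2]] for k,p in L.items()}
def res(v,use):
    p=pts(v); r=[]
    for i in use:
        cam,P,o,w=obs[i]
        for k,u in o.items(): r+=list((proj(cam,p[k],P)-u)*w)
    return np.array(r)
for use in [(0,),(1,),(2,),(0,1),(0,1,2)]:
    s=least_squares(res,[.467,.254,.36,.03],args=(use,)); 
    print(use,s.x,np.degrees(s.x[2]),'rms',np.sqrt(np.mean(s.fun**2)))
v=least_squares(res,[.467,.254,.36,.03],args=((0,1),)).x
for p in [(303,0),(312,100),(320.5,200)]:
    w=atz('wrist',c6(*p),.003,P6); print('arm',w,np.degrees(np.arctan2(w[1]-v[1],w[0]-v[0])))
for p in [(82,278),(170,311)]:
    w=atz('top',c(*p),.003); print('armtop',w,np.degrees(np.arctan2(w[1]-v[1],w[0]-v[0])))
E
python3 fit2.py
```

```text
(0,) [0.4706 0.2587 0.3559 0.0229] 20.392123125447434 rms 0.4694820635508015
(1,) [0.4716 0.2606 0.364  0.015 ] 20.857747426119044 rms 0.8079408645323034
(2,) [ 0.4695  0.2612  0.3641 -0.0026] 20.863706098328628 rms 0.30090112424763815
(0, 1) [0.4713 0.2593 0.3583 0.0199] 20.528034451300496 rms 0.9699649307065384
(0, 1, 2) [0.471  0.2592 0.3586 0.0188] 20.5490875739727 rms 1.026443978967906
arm [0.5352 0.4366 0.003 ] 70.17986926361303
arm [0.5157 0.3838 0.003 ] 70.33823486769907
arm [0.4969 0.3337 0.003 ] 70.95077182062
armtop [0.531 0.437 0.003] 71.42179216869198
armtop [0.4902 0.3212 0.003 ] 72.99284211022176
```

Run:
```python
from h import *
import json
np.set_printoptions(precision=4,suppress=True)
h=np.radians(20.5); Q=q(h); x,y=.4708+.095*np.cos(h),.2590+.095*np.sin(h)
print(inverse_kinematics([x,y,.05],Q),read_qpos())
movel([x,y,.14],Q,speed=.25)
f0=np.array(read_ft_force())
movel([x,y,.056],Q,speed=.12); pause(.1); print(read_ft_force()-f0,read_eef_pos())
for z in [.053,.051,.049,.047]:
    movel([x,y,z],Q,speed=.04); f=read_ft_force()-f0; print(z,f,read_eef_pos()[2])
    if f[2]>4: break
move_gripper(.040,40); print('gap',read_finger_gap(),read_ft_force())
p=read_eef_pos(); movel([p[0],p[1],.12],Q,speed=.2)
movel([.47,.20,.26],q(np.radians(70)),speed=.35); pause(.25)
P=camera_params('wrist'); save('wrist','w7'); json.dump({k:np.array(v).tolist() for k,v in P.items()if k in('K','camera_from_world')},open('w7.json','w'))
print(read_time_s(),read_eef_pos())
```

```text
[-0.1988  0.6299 -0.4465  1.7505  0.3484  0.8404 -2.0187] [ 0.031   0.1398 -0.5978  1.8239  0.084   1.2054 -1.0311]
[ 1.5401 -0.3538  0.5585] [0.5607 0.293  0.0574]
0.053 [ 0.7745 -0.5781  0.6069] 0.0531910004976697
0.051 [1.136  0.0676 0.0697] 0.050777649122784034
0.049 [ 1.5161 -0.4489  0.9724] 0.04913509506649742
0.047 [-2.1613 -3.0072  9.3986] 0.0490406315572084
gap 0.04002301691291205 [ 0.958   0.6795 -0.2896]
22.8667 [0.4698 0.2003 0.2594]
```

View pics/w7.png

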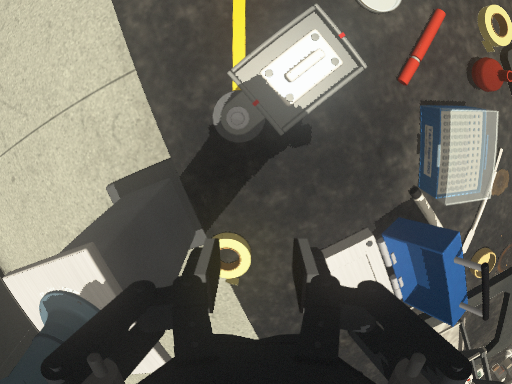

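Run:
```python
from h import *
import json
np.set_printoptions(precision=4,suppress=True)
P=json.load(open('w7.json'))
for p in [(420,103),(420,192),(497,110),(403,80),(443,12),(380,10)]: print(p,atz('wrist',p,.0,P)[:2],atz('wrist',p,.06,P)[:2])
pin=np.array([.4708,.2590])
for th in [20.5,55,71]:
    t=np.radians(th);R=np.array([[np.cos(t),-np.sin(t)],[np.sin(t),np.cos(t)]])
    xy=pin+R@[.145,-.078]; print(th,xy,inverse_kinematics([*xy,.03],q(t)),inverse_kinematics([*xy,.1],q(t)))
```

```text
(420, 103) [0.7169 0.2009] [0.6829 0.213 ]
(420, 192) [0.6889 0.0704] [0.6592 0.1029]
(497, 110) [0.8713 0.1541] [0.813  0.1735]
(403, 80) [0.6988 0.2387] [0.6676 0.2449]
(443, 12) [0.8038 0.322 ] [0.7562 0.3151]
(380, 10) [0.6982 0.3402] [0.6671 0.3305]
20.5 [0.6339 0.2367] [-0.1032  0.7234 -0.4274  1.6348  0.369   0.8644 -1.8912] [-0.0788  0.6348 -0.4612  1.614   0.3256  0.97   -1.861 ]
55 [0.6179 0.333 ] [-0.1314  0.8079 -0.602   1.5583  0.5302  0.9434 -1.517 ] [-0.1165  0.7193 -0.6254  1.538   0.4647  1.0365 -1.4749]
71 [0.5918 0.3707] [-0.1721  0.8138 -0.6367  1.5673  0.5603  0.9496 -1.3237] [-0.1543  0.7256 -0.6645  1.5468  0.4937  1.0423 -1.281 ]
```

```bash
cat >> h.py <<'E'
pin=np.array([.4708,.2590])
def push(th,off,x=.145,z=.030):
    t=np.radians(th);R=np.array([[np.cos(t),-np.sin(t)],[np.sin(t),np.cos(t)]])
    return [*(pin+R@[x,-off]),z], q(t)
E
python3 - <<'E'
from h import *
import json
np.set_printoptions(precision=4,suppress=True)
move_gripper(0,40)
p,Q=push(20.5,.082,z=.11); movel(p,Q,speed=.35)
p,Q=push(20.5,.082); movel(p,Q,speed=.15); pause(.1); f0=np.array(read_ft_force())
print(f0,read_eef_pos(),read_finger_gap())
p,Q=push(20.5,.066); movel(p,Q,speed=.06)
for th in [26,32,38,44,50,55]:
    p,Q=push(th,.066); movel(p,Q,speed=.12); print(th,read_ft_force()-f0)
    if np.linalg.norm(read_ft_force()-f0)>15: print('STOP'); break
p,Q=push(th,.085); movel(p,Q,speed=.15)
movel([p[0],p[1],.11],Q,speed=.25)
movel([.45,.24,.29],q(np.radians(65)),speed=.35); pause(.25)
P=camera_params('wrist'); save('wrist','w8'); json.dump({k:np.array(v).tolist() for k,v in P.items()if k in('K','camera_from_world')},open('w8.json','w'))
print(read_time_s(),read_eef_pos())
save('top','t8')
E
```

```text
[-0.5231 -0.805  -0.0031] [0.6367 0.2337 0.0319] 0.00027375762132672554
26 [0.2549 0.2753 0.1393]
32 [0.5053 0.7565 0.2984]
38 [1.0461 0.4295 1.3   ]
44 [ 1.3168  0.8141 -1.0833]
50 [0.296  1.1712 0.6753]
55 [-0.1624  0.4093  0.2521]
29.2083 [0.45   0.2401 0.2887]
```

View pics/w8.png

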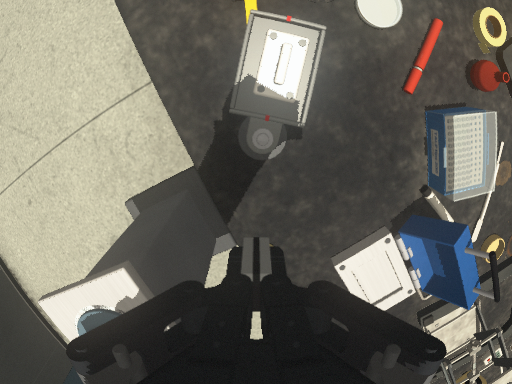

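Run:
```python
from h import *
import json
np.set_printoptions(precision=4,suppress=True)
movel([.445,.32,.30],q(np.radians(70)),speed=.3); pause(.35)
P=camera_params('wrist'); save('wrist','w9'); json.dump({k:np.array(v).tolist() for k,v in P.items()if k in('K','camera_from_world')},open('w9.json','w'))
print(read_time_s(),read_eef_pos())
for t in ['tray_corner_left','tray_corner_right','station','reader']:
    print(t,[(np.round(r['at'],1),round(r['confidence'],2)) for r in tip_of('wrist',t)[:2]])
i=cv2.imread('pics/w9.png'); cv2.imwrite('pics/w9b.png',cv2.resize(i[0:220,120:400],None,fx=2.7,fy=2.7,interpolation=cv2.INTER_CUBIC))
```

```text
30.075 [0.4454 0.319  0.2999]
tray_corner_left [(array([286.4,  63.5]), 0.81)]
tray_corner_right [(array([354.4,  89. ]), 0.7)]
station [(array([281.7, 182.2]), 0.81)]
reader []
```

View pics/w9b.png

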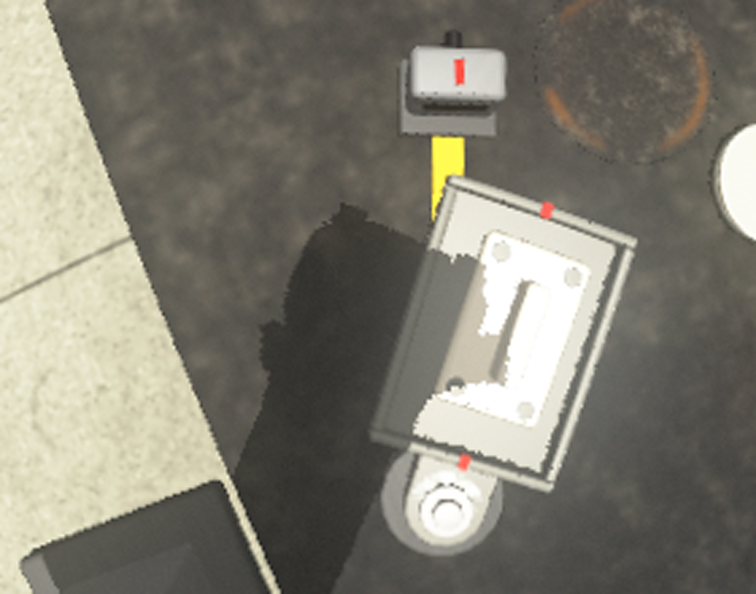

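```bash
cat > fit3.py <<'E'
from h import *
import json,sys
from scipy.optimize import least_squares
np.set_printoptions(precision=4,suppress=True)
P=json.load(open('w9.json')); c=lambda x,y:(120+x/2.7,y/2.7)
ob=dict(NL=c(371,438),FL=c(455,178),FR=c(637,242),NR=c(551,490),P=c(447,512),MF=c(546.5,210),MN=c(464.5,462))
def pts(v,zr=.029):
    x,y,a=v[:3]; R=np.array([[np.cos(a),-np.sin(a)],[np.sin(a),np.cos(a)]])
    L=dict(NL=(.025,.05,zr),NR=(.025,-.05,zr),FL=(.165,.05,zr),FR=(.165,-.05,zr),P=(0,0,.036),MF=(.162,0,zr),MN=(.028,0,zr))
    return {k:np.r_[R@np.array(p[:2])+[x,y],p[2]] for k,p in L.items()}
f=lambda v:np.concatenate([proj('wrist',pts(v)[k],P)-u for k,u in ob.items()])
s=least_squares(f,[.47,.26,1.]); v=s.x; print('tray',v,np.degrees(v[2]),np.abs(s.fun).max()); print(s.fun.reshape(-1,2))
pn=atz('wrist',ob['P'],.036,P); print('pin',pn)
for n,p,z in [('armend',(448.5,140),.003),('arm mid',(447.5,160),.003),('foot edge',(448.5,134),.005),('headmark',(460,72),.056),('head top c',(458,73),.056)]:
    w=atz('wrist',c(*p),z,P)
    for o in (v,pn): print(n,w,np.degrees(np.arctan2(w[1]-o[1],w[0]-o[0])),np.hypot(w[1]-o[1],w[0]-o[0]))
A,B=atz('wrist',c(400,135),.005,P),atz('wrist',c(497,135),.005,P); d=B-A; print('foot edge dir+90',np.degrees(np.arctan2(d[1],d[0]))+90,np.linalg.norm(d))
A,B=atz('wrist',c(412,98),.056,P),atz('wrist',c(504,100),.056,P); d=B-A; print('head front edge +90',np.degrees(np.arctan2(d[1],d[0]))+90,np.linalg.norm(d))
E
python3 fit3.py
```

```text
tray [0.4697 0.2591 0.9274] 53.1362832670467 2.379784898274835
[[-0.9044  0.4968]
 [-0.8947 -2.3798]
 [ 1.3187 -0.8629]
 [ 0.1381  1.6024]
 [ 0.3955  1.4208]
 [ 0.3936  0.1361]
 [-0.181  -0.1125]]
pin [0.4698 0.2612 0.036 ]
armend [0.5359 0.4392 0.003 ] 69.80936087259484 0.1919360161274988
armend [0.5359 0.4392 0.003 ] 69.62257785299282 0.18987042683089145
arm mid [0.5318 0.4293 0.003 ] 69.95954001384365 0.18122362148519688
arm mid [0.5318 0.4293 0.003 ] 69.7633199254359 0.1791564585840408
foot edge [0.5367 0.442  0.005 ] 69.8707508647818 0.1948539355431703
foot edge [0.5367 0.442  0.005 ] 69.6874524109533 0.1927876618656781
headmark [0.5444 0.4626 0.056 ] 69.84049022898364 0.2168317727228464
headmark [0.5444 0.4626 0.056 ] 69.67565843286651 0.21476572725130305
head top c [0.5434 0.4625 0.056 ] 70.08036620525745 0.21630913593876885
head top c [0.5434 0.4625 0.056 ] 69.91744601866091 0.2142404992667739
foot edge dir+90 71.75954423634671 0.049806354737943884
head front edge +90 70.86924978442161 0.04157269514915667
```

Run:
```python
from h import *
import json
np.set_printoptions(precision=4,suppress=True)
p,Q=push(53,.085,z=.11); movel(p,Q,speed=.3)
p,Q=push(53,.085); movel(p,Q,speed=.15)
p,Q=push(54,.067); movel(p,Q,speed=.08)
for th,s in [(60,.12),(66,.12),(69.5,.06),(71.2,.03)]:
    p,Q=push(th,.066); movel(p,Q,speed=s)
pause(.3); print(read_eef_pos(),p)
p,Q=push(th,.085); movel(p,Q,speed=.12)
movel([p[0],p[1],.11],Q,speed=.25)
movel([.445,.32,.30],q(np.radians(70)),speed=.3); pause(.35)
P=camera_params('wrist'); save('wrist','w10'); json.dump({k:np.array(v).tolist() for k,v in P.items()if k in('K','camera_from_world')},open('w10.json','w'))
save('top','t10'); save('scene','s10')
print(read_time_s(),read_eef_pos())
i=cv2.imread('pics/w10.png'); cv2.imwrite('pics/w10b.png',cv2.resize(i[0:220,120:400],None,fx=2.7,fy=2.7,interpolation=cv2.INTER_CUBIC))
```

```text
[0.5799 0.375  0.03  ] [np.float64(0.5800073769760601), np.float64(0.37499460683156227), 0.03]
36.1583 [0.445  0.3201 0.2997]
```

View pics/w10b.png

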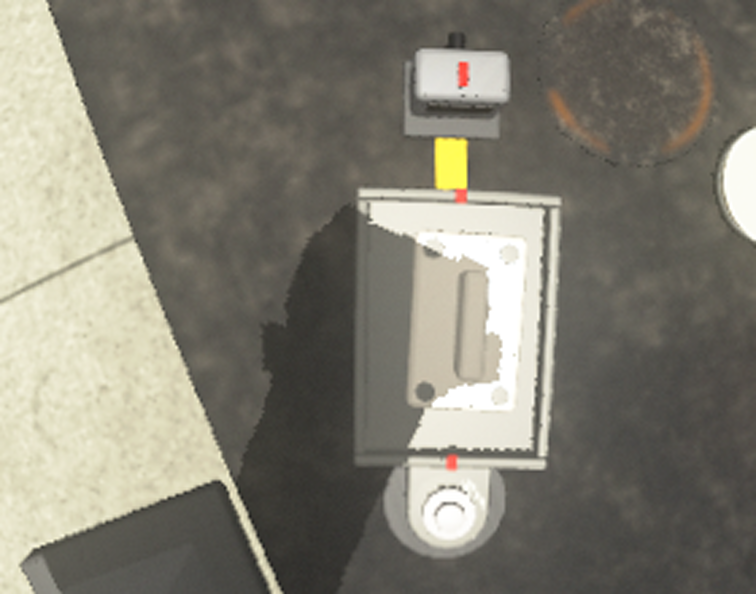

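```bash
sed -i "s/json.load(open('w9.json'))/json.load(open('w10.json'))/; s/^ob=.*/ob=dict(NL=c(355,466),FL=c(359,189),FR=c(561,199),NR=c(546,467),P=c(449,513),MF=c(461,196),MN=c(452,462))/; s/('armend',(448.5,140)/('armend',(451.5,142)/; s/('arm mid',(447.5,160)/('arm mid',(451,165)/; s/(448.5,134),.005/(451,137),.005/; s/(460,72),.056/(462.5,74),.056/; s/(458,73),.056/(462,75),.056/" fit3.py; python3 fit3.py
python3 - <<'E'
import cv2
i=cv2.imread('pics/w10.png'); cv2.imwrite('pics/w10c.png',cv2.resize(i[10:200,245:335],None,fx=4,fy=3,interpolation=cv2.INTER_CUBIC))
E
```

```text
tray [0.4696 0.259  1.2055] 69.07100418584572 2.0397500943037414
[[-0.611  -0.0247]
 [-0.6306 -1.1548]
 [ 0.5258 -1.3028]
 [ 0.3579  1.0758]
 [ 0.5328  2.0398]
 [ 0.0764 -0.3573]
 [-0.1117  0.0033]]
pin [0.4699 0.2621 0.036 ]
armend [0.5357 0.4392 0.003 ] 69.86039987225953 0.19197332382725496
armend [0.5357 0.4392 0.003 ] 69.60403840623958 0.18901053386559694
arm mid [0.5313 0.4278 0.003 ] 69.92172907952045 0.1796973797296333
arm mid [0.5313 0.4278 0.003 ] 69.64858840850987 0.17673380250315113
foot edge [0.5361 0.4416 0.005 ] 69.99902197234182 0.194345706013458
foot edge [0.5361 0.4416 0.005 ] 69.74798377096738 0.19138082363636866
headmark [0.5439 0.4628 0.056 ] 69.9868047432782 0.2169018823032731
headmark [0.5439 0.4628 0.056 ] 69.76206515123778 0.21393698759253255
head top c [0.5435 0.4624 0.056 ] 70.04706089864735 0.21640879468610327
head top c [0.5435 0.4624 0.056 ] 69.82263878485176 0.2134430106684354
foot edge dir+90 71.86048235190655 0.04970229129670568
head front edge +90 70.96496231222883 0.04147429917069417
```

View pics/w10c.png

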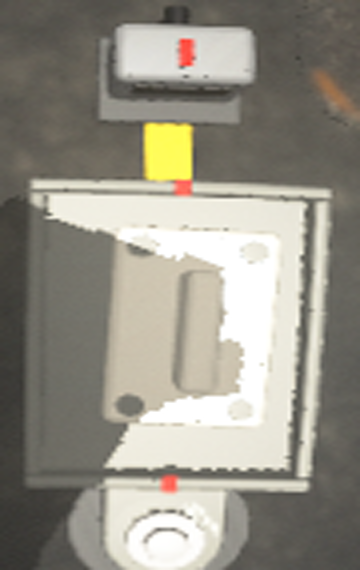

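View pics/s10.png

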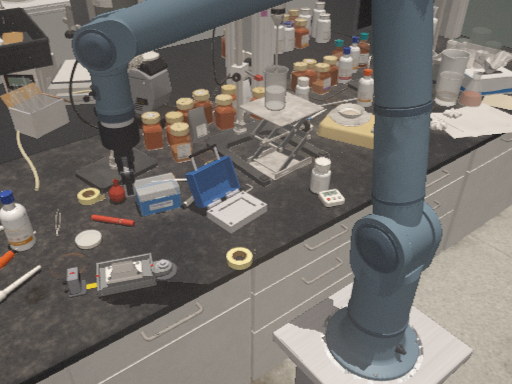

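```bash
cat > fit4.py <<'E'
from h import *
import json
from scipy.optimize import least_squares
from scipy.spatial.transform import Rotation as Ro
c=lambda x,y:(120+x/2.7,y/2.7); d=lambda x,y:(245+x/4,10+y/3)
P9,P10=[json.load(open(f'w{k}.json')) for k in (9,10)]
T9=dict(NL=c(371,438),FL=c(455,178),FR=c(637,242),NR=c(551,490),P=c(447,512),MF=c(546.5,210),MN=c(464.5,462))
T10=dict(NL=d(25,488),FL=d(31,181),FR=d(331,191),NR=d(307,489),P=d(161,538),MF=d(183.5,188),MN=d(169.5,484))
R9=[(c(448.5,140),.003),(c(447.5,160),.003),(c(460,72),.056)]
R10=[(d(168.5,126),.003),(d(168,175),.003),(d(187,52),.056)]
L=dict(NL=(.025,.05,.029),NR=(.025,-.05,.029),FL=(.165,.05,.029),FR=(.165,-.05,.029),P=(0,0,.036),MF=(.162,0,.029),MN=(.028,0,.029))
rot=lambda a:np.array([[np.cos(a),-np.sin(a)],[np.sin(a),np.cos(a)]])
def corr(P,w,t):
    T=np.array(P['camera_from_world']); D=np.eye(4); D[:3,:3]=Ro.from_rotvec(w).as_matrix(); D[:3,3]=t
    return dict(K=P['K'],camera_from_world=D@T)
def res(v):
    x,y,a9,a10,ar=v[:5]; w=v[5:8]; t=v[8:11]; out=[]
    for P,T,Rd,a in ((P9,T9,R9,a9),(P10,T10,R10,a10)):
        Pc=corr(P,w,t)
        for k,u in T.items(): out+=list(proj('wrist',np.r_[rot(a)@L[k][:2]+[x,y],L[k][2]],Pc)-u)
        for u,z in Rd:
            g=atz('wrist',u,z,Pc)[:2]-[x,y]; out.append((rot(-ar)@g)[1]*800)
    return np.r_[out,np.array(w)/.006,np.array(t)/.002]
s=least_squares(res,[.47,.26,.93,1.21,1.22]+[0]*6)
np.set_printoptions(precision=4,suppress=True)
print(np.degrees(s.x[2:5]),s.x[:2],np.degrees(s.x[5:8]),s.x[8:],'max res',np.abs(s.fun[:-6]).max())
cov=np.linalg.inv(s.jac.T@s.jac); J=np.array([0,0,0,1,-1]+[0]*6); print('sd diff deg (1px)',np.degrees(np.sqrt(J@cov@J)),'need',np.degrees(s.x[4]-s.x[3]))
E
python3 fit4.py
```

```text
[53.0191 69.0624 69.83  ] [0.4703 0.2569] [ 0.174  -0.143  -0.0463] [-0.     -0.0013  0.0038] max res 1.9982366034090546
sd diff deg (1px) 0.2940621894564996 need 0.7676159088373553
```

Run:
```python
from h import *
import json
np.set_printoptions(precision=4,suppress=True)
p,Q=push(70,.085,z=.11); movel(p,Q,speed=.3)
p,Q=push(70,.085); movel(p,Q,speed=.15)
p,Q=push(70.3,.067); movel(p,Q,speed=.08)
p,Q=push(72.0,.066); movel(p,Q,speed=.025)
pause(.3); print(read_eef_pos(),p)
p,Q=push(72,.085); movel(p,Q,speed=.12)
movel([p[0],p[1],.11],Q,speed=.25)
movel([.445,.32,.30],q(np.radians(70)),speed=.3); pause(.35)
P=camera_params('wrist'); save('wrist','w11'); json.dump({k:np.array(v).tolist() for k,v in P.items()if k in('K','camera_from_world')},open('w11.json','w'))
save('top','t11'); save('scene','s11')
print(read_time_s(),read_eef_pos())
i=cv2.imread('pics/w11.png'); cv2.imwrite('pics/w11c.png',cv2.resize(i[10:200,245:335],None,fx=4,fy=3,interpolation=cv2.INTER_CUBIC))
```

```text
[0.5784 0.3765 0.0299] [np.float64(0.5783771942598475), np.float64(0.3765080732340507), 0.03]
41.1333 [0.445  0.3201 0.2998]
```

View pics/w11c.png

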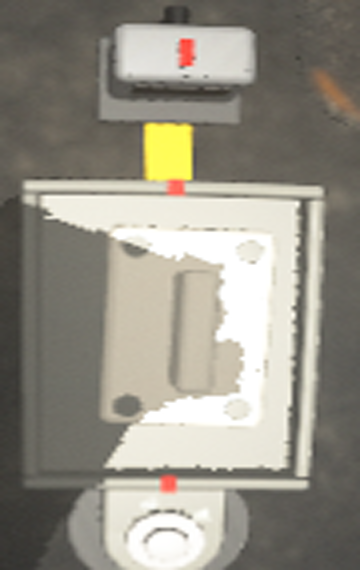

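View pics/s11.png

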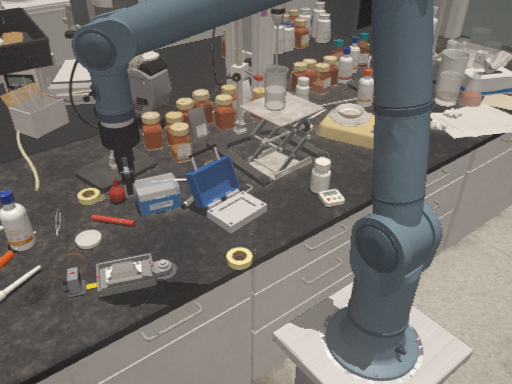

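```bash
sed -e "s/(9,10)/(9,11)/; s/^T10=.*/T10=dict(NL=d(23,488),FL=d(22,183),FR=d(323,190),NR=d(308,488),P=d(161,538),MF=d(176.5,188),MN=d(168.5,484))/" fit4.py > fit5.py; python3 fit5.py
python3 - <<'E'
from h import *
import json
P=json.load(open('w11.json')); d=lambda x,y:(245+x/4,10+y/3)
A,B,H,p=[atz('wrist',d(*u),z,P) for u,z in [((168.5,484),.029),((176.5,188),.029),((187,52),.056),((161,538),.036)]]
a=lambda u,v:np.degrees(np.arctan2(v[1]-u[1],v[0]-u[0]))
print('marks',a(A,B),'near mark->head',a(A,H),'pin->far',a(p,B),'pin->head',a(p,H))
t0=cv2.imread('pics/top0.png').astype(int);t1=cv2.imread('pics/t11.png').astype(int)
for n,(x,y) in dict(tape=(221,239),timer=(346,227),bottle=(354,203)).items():
    print(n,np.abs(t0-t1)[y-12:y+13,x-12:x+13].mean())
E
```

```text
[53.0186 69.9544 69.8317] [0.4702 0.257 ] [ 0.1704 -0.1294 -0.0413] [-0.     -0.0014  0.0039] max res 2.0045841482679236
sd diff deg (1px) 0.2938903342532729 need -0.12260802427176652
marks 69.92002118800399 near mark->head 69.88692497210617 pin->far 69.00581446339012 pin->head 69.21530125601751
tape 1.9365333333333334
timer 1.6949333333333334
bottle 6.390933333333333
```

Run:
```python
import cv2,numpy as np
a=cv2.imread('pics/scene0.png').astype(int);b=cv2.imread('pics/s11.png').astype(int)
for n,(x,y) in dict(tape=(239,259),timer=(331,198),bottle=(320,175)).items():
    print(n,np.abs(a-b)[y-15:y+15,x-14:x+14].mean())
i=[cv2.resize(cv2.imread(f'pics/{f}.png')[180:245,315:375],None,fx=6,fy=6) for f in('top0','t11')]; cv2.imwrite('pics/cmp.png',np.hstack(i))
```

```text
tape 2.1226190476190476
timer 1.6626984126984128
bottle 4.703174603174603
```

View pics/cmp.png

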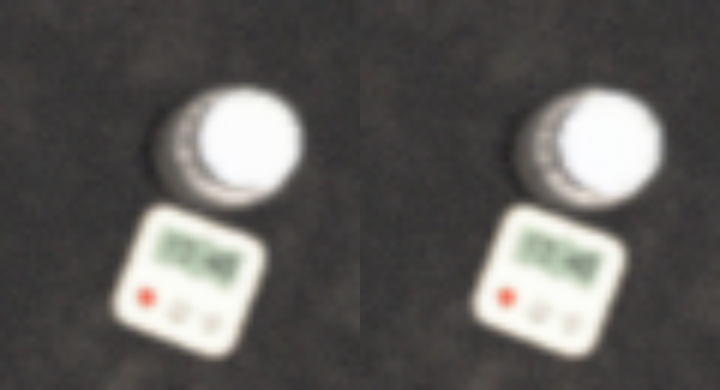

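The bottle and timer sit at the same pixels before and after. Only the shading on the bottle differs, so I'll hand in.

```bash
python3 -c "
from bench import *
print(read_time_s(),read_ft_force()); print(sign_off())"
```

```text
41.1333 [-0.35797364  0.04007551 -0.09766902]
the job is handed in; nothing more can be done
None
```

The job is done and handed in at 41.1 s of the 64 s allowed. I swung the hood over by its bar to about 1.93 rad and let it fall onto its stop. Then I lifted the cover out by its fin and laid it fin up inside the tray. Last, I pushed the tray near its right outer corner in three pushes, ending at the reader's heading.

**Last checks**
- **Hood:** it is open in the last scene picture.
- **Cover:** it lies flat and released inside the tray, fin up.
- **Tray heading:** a fit of all marked points gives 69.95° for the tray and 69.83° for the reader, so 0.1° apart, with an uncertainty of about 0.3°. The red marks alone give 69.92° and 69.89°.
- **Timer, tape roll and bottle:** they sit where they started. The bottle's picture patch differed slightly, but a side-by-side view shows that is shading, not movement.
- **Forces:** the highest wrist force I read was about 21 N, and the robot was touching nothing at the end.

**What disagreed**
- **Heights from the top camera:** heights measured with it came out wrong, for example 38 mm for the fin top instead of 57 mm. I relied on fits from the wrist camera, backed by the given sizes.
- **Pin-based heading:** headings taken from the pin's pixel alone read about 69.0° for the tray and 69.2° for the reader, because the pin came out 2–3 mm off. The difference between the two still agrees.
- **Reader edges:** the edges of the reader's foot and head suggested 71–72°. I gave these little weight because the edges are short.

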